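# Let the short film canister out of the gravity rack

### The arm

A 6-joint arm with a two-finger parallel gripper is mounted at the origin on the work surface. World frame = base frame: x ahead of the robot, y to its left, z up, the work surface at z = 0. Lengths are in m, angles in degrees, forces in N, time in s.
With the tool pointing down it reaches from about 0.425 to 1.125 m from the base axis. Payload 14.9 kg.
Tool frame: the origin (TCP) lies at the very end of the fingers, on their centre line; the grasp point (between the pads) lies 19 mm behind it; z points along the fingers, y is the line along which they close (so a half turn about z gives the same grasp; the last joint's range is limited). The gripper opens to 91 mm and grips with 3 to 60 N. Pads are 32 mm wide; open, the fingers measure 118 mm over their backs; the gripper's body (76 mm by 178 mm) begins 60 mm behind the grasp point.
Start: joints at [64.097, 21.709, 99.362, -0, 58.929, -1.908], TCP at [0.285, 0.64, 0.214] pointing down, gripper open.
Joint ranges: [-158.91, 158.91], [-42.39, 125.64], [0.06, 152.35], [-60.88, 240.88], [17.5, 164.5], [-176.32, 176.32]. Speed limits (degrees/s): [108.29, 108.29, 136.94, 180, 180, 180].

### API

Orientations are given as [roll, pitch, yaw] about the fixed x, y, z axes, in that order (R = Rz(yaw) Ry(pitch) Rx(roll)).
In Python, from cell import env, viewer gives the robot as it stands. The module is installed in compiled form; this text tells all that it offers.
- The arm moves only by the tool drive_tool, never from a script. Its argument "series" is a list of rows, each an object of numbers: "dx", "dy", "dz": the shift along the world's x, y, z in m; "wx", "wy", "wz": the turn, a rotation vector about the world's x, y, z in degrees. In form: [{"dx": .., "dy": .., "dz": .., "wx": .., "wy": .., "wz": ..}, ...]. A call has 1 to 20 rows; each row shifts and turns the commanded pose from where the row before left it; what a row does not reach is not made up. A row lasts 1/10 s, in which the tool goes at most 50 mm and 8.59 degrees, less where a joint would pass 70% of its speed; a pose out of reach is approached as far as the arm can. A call with a gripper value outside its range is refused whole. "claw" is the closure, from 0 (fully open) to 1 (shut), set as the call begins (left out, the last holds). The fingers move at their own pace and stop on an object; "squeeze" is the grip in N (left out, the last holds). Time passes only in rows, so rows that do not move let the fingers close. It gives the time, the measured TCP pose, the force, the opening and the grip force at its end, in the units of the state.
- env.get_obs(): the state, without advancing time (a new reading comes with each control period).
- viewer.camera(name): name is "scene" or "top" or "wrist"; returns (picture, depth): 480x640x3 uint8, red, green, blue; 480x640 float32, m along the optical axis (not along the pixel's ray), 0 where there is no reading.
- viewer.calibration(name): a dict with "mtx" (3x3 intrinsics, pixels), "k1" (the pictures are not rectified: a ray, as slopes to the right and down, at radius r is drawn at 1 + k1 r^2 times it, then the intrinsics apply), "T" (4x4, takes a point from camera to world coordinates); the wrist camera has in their place "T_tool_cam" (4x4, takes a point from camera to tool coordinates, whose origin is the TCP and whose axes are the flange's). Camera axes: x right, y down, z forward; pixel columns grow to the right and rows downward; lengths in m; the calibration is good to about 2 mm. A picture is of the moment at which its call begins: read the wrist's pose just before it. calibration takes no time and is no camera call.
- env.close_job(): hands the job in; it is judged then, once.
The state is a dict: "clock": time; "joint_positions": joint angles; "qd": joint speeds; "joint_torque": joint torques, N m; "position": TCP position; "orientation": TCP orientation; "force": force on the tool from outside, world axes, zero at the start; "torque": the same for the moment, N m; "finger_gap": finger opening in m; "grip_force": force on a finger pad.
Only numpy, scipy, OpenCV 4.12 (cv2) and the standard library are available. Lean on these libraries where they do the work, as an engineer would, in place of code of your own. Each camera call takes 0.05 s, during which the arm holds its last target. There are 200 camera calls.

### The job

Let the shorter of the two clear film canisters out of the sloping two-lane rack: with the fingertips press down the black paddle of its own rocking lever, so that the gate at the other end lifts and the canister rolls into the white ceramic tray, and then let go so that the lever rocks back and the gate closes. Do not touch the canisters or the gates with the robot, keep the longer canister shut in behind its own gate, and leave the developing tank, the thermometer probe and the silicone ring where they are.

Things in the scene. Friction and masses are not known exactly. Their poses are not given: they have to be found in the camera images.
- rack: fixed wooden rack, 265 mm long (x), 194 wide, 113 high. Origin on the shelf; +x is the way canisters roll. Lanes 84 mm wide centred on y = +45 mm (a) and -45 mm (b), dark wood, falling 10 degrees to +x, side walls 70 mm high. Over each lane its own lever, pivot at x = -45, z = 105 mm, paddle at x = -155 mm, outside the high end
- tray (a point): centre of the white ceramic tray fixed at the lanes' low end, 8 mm above the shelf: inside 85 mm along the rack's x (80 to 165 mm from the rack's origin), 182 wide, floor falling gently to the far wall, walls 42 mm high, low divider in the middle
- lever_a (a joint): rocking lever over lane a, pivot axis along the rack's y; 0 = at rest, bar level, gate shut; grows to 0.4 rad (stop) as the paddle goes down and the gate rises. Sprung back to 0: about 2 N down on the paddle starts it, 4.5 N holds it at 0.4 (paddle 43 mm lower). A canister gets under its gate from about 0.25 rad, freely from 0.32
- lever_b (a joint): rocking lever over lane b, same as lever_a; 0 = at rest, bar level, gate shut; grows to 0.4 rad (stop) as the paddle goes down and the gate rises. Sprung back to 0: about 2 N down on the paddle starts it, 4.5 N holds it at 0.4 (paddle 43 mm lower). A canister gets under its gate from about 0.25 rad, freely from 0.32
- paddle_a (a point): centre of the upper face of lever a's paddle (flat black plastic, 44 x 44 mm), 110 mm from the pivot on the -x side of the rack, 113 mm above the shelf at rest with nothing beneath it; moves with the lever. The paddles are 90 mm apart centre to centre
- paddle_b (a point): same for lever b
- gate_a (a point): centre of the gate: steel strip 5 mm thick, 70 wide, 18 high, on a 14 mm wide stem under the far end of the bar of lever a, 95 mm from the pivot; 52 mm below the bar, lower edge about 8 mm above the lane at rest. Strip and stem (colliders c3, c4 of the lever) are not to be touched
- gate_b (a point): centre of the gate: steel strip 5 mm thick, 70 wide, 18 high, on a 14 mm wide stem under the far end of the bar of lever b, 95 mm from the pivot; 52 mm below the bar, lower edge about 8 mm above the lane at rest. Strip and stem (colliders c3, c4 of the lever) are not to be touched
- short_can: the shorter clear canister, whitish, black cap at one end: loose cylinder 32 mm in diameter, 48 long, about 35 g, lying across one of the lanes against its gate (which lane varies). Origin at its centre, y along its axis; it turns as it rolls. At rest in the tray its centre is about 23 mm above the shelf, near the far wall (rack x about 147 mm)
- long_can: the longer one, of the same make: 32 mm in diameter, 76 long, about 55 g, against the gate of the other lane. Origin at its centre
- tank: loose bystander beside the rack. Yellow plastic developing tank, upright, 92 mm in diameter, 118 high; origin at the centre of its underside, on the rack's +y side
- probe: loose bystander beside the rack. Steel thermometer probe lying flat: dial 40 mm in diameter and 10 high, thin stem, 158 mm long in all; on the rack's -y side. Origin on the shelf, 60 mm from the dial's centre along the stem
- ring: loose bystander beside the rack. Hard silicone ring lying flat, 60 mm outside, 42 inside, 12 high; on the rack's +y side. Origin at the centre of its underside
Mind the look-alikes: they are no part of the job. What is shaped like the short_can but red is not meant.

How it is judged:
By the outcome, as a careful person would: the job done as asked, in the order asked, and still so for the second after the job is handed in, with the robot touching nothing.
It also fails if it takes over 32 s, if anything falls off the work surface, if the arm or the gripper's body presses on something with over 40 N, if the wrist force passes 120 N, or if a joint passes its speed limit or range.

## Working session

There is one attempt and no reset: what is moved stays moved. The work goes in short steps, Python scripts to look and compute and a tool call to move; the robot and the scene stay as the last step left them, time stands still between calls to the robot, and variables do not carry over. Pictures are saved under pics/ and viewed, at most 10 in all, crops included, and the job is handed in when it is done.

Besides the shell and the picture viewer there is one more tool, called after "Request:" as a command line: name --argument value ..., lists and objects as JSON in quotes. drive_tool: Moves the arm, as the interface text tells. Its arguments: {"type":"object","properties":{"series":{"type":"array"},"claw":{"type":"number"},"squeeze":{"type":"number"}},"required":["series"]}

```bash
mkdir -p pics; cat > h.py <<'E'
import numpy as np, cv2
from cell import env, viewer
def snap(n,f):
    p,d=viewer.camera(n); cv2.imwrite('pics/'+f+'.png',p[:,:,::-1]); np.save('pics/'+f+'.npy',d); return p,d
def pts(n,d,uv,T=None):
    c=viewer.calibration(n); uv=np.array(uv,float).reshape(-1,1,2)
    s=cv2.undistortPoints(uv,np.array(c['mtx'],float),np.array([c['k1'],0,0,0.])).reshape(-1,2)
    z=np.array([d[int(v),int(u)] for u,v in uv.reshape(-1,2)])
    T=np.array(c['T']) if T is None else T
    P=np.c_[s*z[:,None],z,np.ones(len(z))]
    return (P@T.T)[:,:3]
E
python3 - <<'E'
from h import *
snap('scene','s0'); snap('top','t0'); print(env.get_obs())
E
```

```text
{'clock': 0.1, 'joint_positions': array([ 6.40992499e+01,  2.17359539e+01,  9.93922442e+01,  2.94128287e-03,
        5.89268880e+01, -1.90763723e+00]), 'qd': array([ 0.04745703,  0.00571976, -0.13793814, -0.05376223, -0.03611876,
        0.05651146]), 'joint_torque': array([ 9.91873276e-04, -7.65031171e+01, -4.35295987e+01,  6.51539932e-02,
        3.97887547e-02,  2.15153523e-05]), 'position': array([0.28447755, 0.63920676, 0.21334859]), 'orientation': array([-1.79945028e+02, -4.35010701e-03,  1.56005366e+02]), 'force': array([-0.08519101, -0.25516864,  0.34859714]), 'torque': array([ 0.04648357, -0.04605094,  0.01160452]), 'grip_force': 0.0, 'finger_gap': 0.09133025767346838}
```

View pics/s0.png

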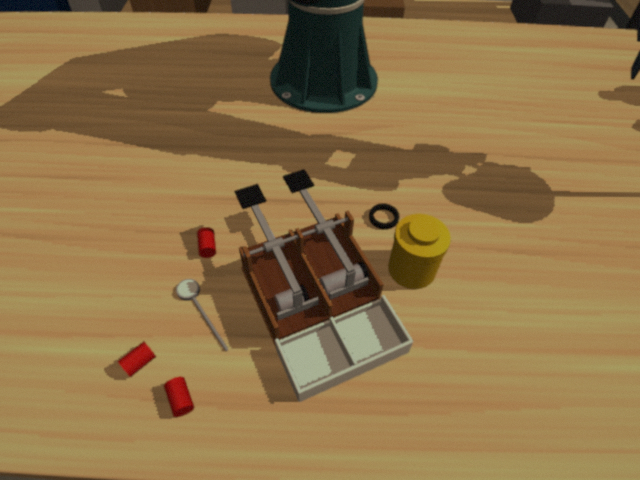

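View pics/t0.png

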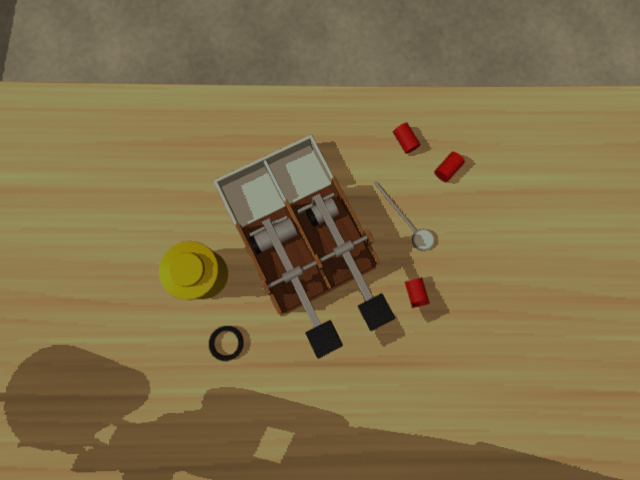

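The top view shows the paddles at about (324,339) for a, on the tank side, and (376,312) for b. The cans are at (273,234) in lane a, looking longer, and (322,210) in lane b, looking shorter. I'll measure the paddles and enlarge the cans.

```bash
python3 - <<'E'
from h import *
p=cv2.imread('pics/t0.png'); d=np.load('pics/t0.npy')
m=(p.max(2)<45).astype(np.uint8); m[:280]=0; m[370:]=0;m[:,:290]=0
m=cv2.morphologyEx(m,cv2.MORPH_OPEN,np.ones((5,5)))
n,l,s,c=cv2.connectedComponentsWithStats(m)
for i in range(1,n):
    print(s[i],c[i],pts('top',d,[c[i]]))
    ys,xs=np.where(cv2.erode((l==i).astype(np.uint8),np.ones((5,5))))
    print(pts('top',d,np.c_[xs,ys])[:,2].round(3).mean(), cv2.minAreaRect(np.c_[np.where(l==i)[::-1]].astype(np.float32)))
# long lines: cans, tray corners, end points
print(pts('top',d,[(266,160),(273,234),(322,210),(292,274),(344,248),(190,270),(226,328),(418,292)]).round(3))
cv2.imwrite('pics/c0.png',cv2.resize(p[130:370,200:440],(600,600),interpolation=cv2.INTER_CUBIC))
E
```

```text
[360 296  33  33 735] [376.01768707 311.77142857] [[ 0.5169965  -0.11733507  0.11236449]]
0.11659137577002057 ((376.1000061035156, 311.7000427246094), (27.280027389526367, 27.280029296875), 63.43495178222656)
[308 322  33  35 773] [323.76843467 338.7839586 ] [[ 0.47734125 -0.03690157  0.1155763 ]]
0.11503094777562865 ((323.7000427246094, 338.9000244140625), (28.174455642700195, 28.174455642700195), 63.43495178222656)
[[ 0.785  0.062  0.035]
 [ 0.638  0.042  0.109]
 [ 0.677 -0.036  0.109]
 [ 0.575  0.012  0.114]
 [ 0.615 -0.07   0.113]
 [ 0.581  0.167  0.119]
 [ 0.489  0.129  0.012]
 [ 0.549 -0.203  0.033]]
```

View pics/c0.png

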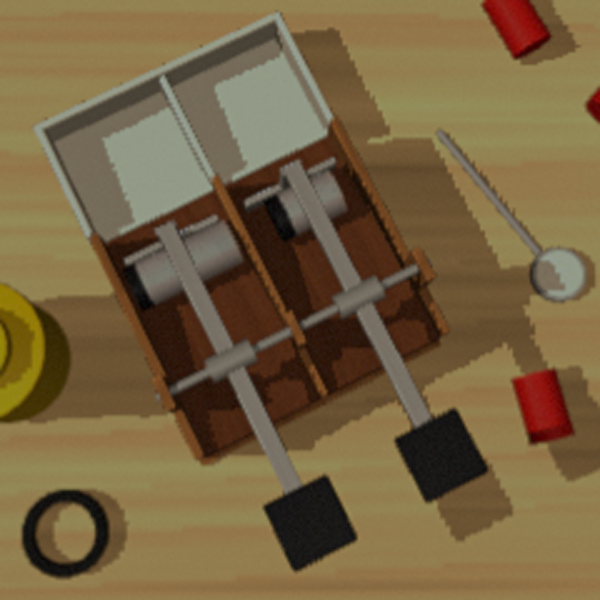

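The enlargement confirms it: the long can is in lane a (tank side) and the short can is in lane b, so paddle_b is the one to press. It sits at about (0.517, -0.117), with the rack's x axis at about 26° yaw. Closing the fingers and moving above it.

Request:
drive_tool --series '[{"dx":0.0124,"dy":-0.04,"wz":-2.1},{"dx":0.0124,"dy":-0.04,"wz":-2.1},{"dx":0.0124,"dy":-0.04,"wz":-2.1},{"dx":0.0124,"dy":-0.04,"wz":-2.1},{"dx":0.0124,"dy":-0.04,"wz":-2.1},{"dx":0.0124,"dy":-0.04,"wz":-2.1},{"dx":0.0124,"dy":-0.04,"wz":-2.1},{"dx":0.0124,"dy":-0.04,"wz":-2.1},{"dx":0.0124,"dy":-0.04,"wz":-2.1},{"dx":0.0124,"dy":-0.04,"wz":-2.1},{"dx":0.0124,"dy":-0.04,"wz":-2.1},{"dx":0.0124,"dy":-0.04,"wz":-2.1},{"dx":0.0124,"dy":-0.04,"wz":-2.1},{"dx":0.0124,"dy":-0.04,"wz":-2.1},{"dx":0.0124,"dy":-0.04,"wz":-2.1},{"dx":0.0124,"dy":-0.04,"wz":-2.1},{"dx":0.0124,"dy":-0.04,"wz":-2.1},{"dx":0.0124,"dy":-0.04,"wz":-2.1},{"dx":0.0124,"dy":-0.036,"wz":-2.1},{}]' --claw 1

```text
invalid input
```

Request:
drive_tool --series '[{"dx":0.0124,"dy":-0.04,"dz":0,"wx":0,"wy":0,"wz":-2.1},{"dx":0.0124,"dy":-0.04,"dz":0,"wx":0,"wy":0,"wz":-2.1},{"dx":0.0124,"dy":-0.04,"dz":0,"wx":0,"wy":0,"wz":-2.1},{"dx":0.0124,"dy":-0.04,"dz":0,"wx":0,"wy":0,"wz":-2.1},{"dx":0.0124,"dy":-0.04,"dz":0,"wx":0,"wy":0,"wz":-2.1},{"dx":0.0124,"dy":-0.04,"dz":0,"wx":0,"wy":0,"wz":-2.1},{"dx":0.0124,"dy":-0.04,"dz":0,"wx":0,"wy":0,"wz":-2.1},{"dx":0.0124,"dy":-0.04,"dz":0,"wx":0,"wy":0,"wz":-2.1},{"dx":0.0124,"dy":-0.04,"dz":0,"wx":0,"wy":0,"wz":-2.1},{"dx":0.0124,"dy":-0.04,"dz":0,"wx":0,"wy":0,"wz":-2.1},{"dx":0.0124,"dy":-0.04,"dz":0,"wx":0,"wy":0,"wz":-2.1},{"dx":0.0124,"dy":-0.04,"dz":0,"wx":0,"wy":0,"wz":-2.1},{"dx":0.0124,"dy":-0.04,"dz":0,"wx":0,"wy":0,"wz":-2.1},{"dx":0.0124,"dy":-0.04,"dz":0,"wx":0,"wy":0,"wz":-2.1},{"dx":0.0124,"dy":-0.04,"dz":0,"wx":0,"wy":0,"wz":-2.1},{"dx":0.0124,"dy":-0.04,"dz":0,"wx":0,"wy":0,"wz":-2.1},{"dx":0.0124,"dy":-0.04,"dz":0,"wx":0,"wy":0,"wz":-2.1},{"dx":0.0124,"dy":-0.04,"dz":0,"wx":0,"wy":0,"wz":-2.1},{"dx":0.0124,"dy":-0.036,"dz":0,"wx":0,"wy":0,"wz":-2.1},{"dx":0,"dy":0,"dz":0,"wx":0,"wy":0,"wz":0}]' --claw 1

```text
clock: 2.1
position: [0.5213, -0.1198, 0.2139]
orientation: [180.0, 0.0, 115.9]
force: [-0.9, 0.6, 0.2]
finger_gap: 0.0006
grip_force: 0.0
```

```bash
python3 - <<'E'
from h import *
from scipy.spatial.transform import Rotation as R
o=env.get_obs(); p,d=snap('wrist','w0')
T=np.eye(4); T[:3,:3]=R.from_euler('xyz',o['orientation'],degrees=True).as_matrix(); T[:3,3]=o['position']
T=T@np.array(viewer.calibration('wrist')['T_tool_cam'])
v,u=np.mgrid[0:480:3,0:640:3]; uv=np.c_[u.ravel(),v.ravel()]
P=pts('wrist',d,uv,T); dark=p[uv[:,1],uv[:,0]].max(1)<45
k=dark&(abs(P[:,2]-.113)<.012)&(np.hypot(P[:,0]-.517,P[:,1]+.117)<.045)
print(k.sum(),P[k].mean(0),cv2.minAreaRect((P[k][:,:2]*1000).astype(np.float32)))
print(np.array(viewer.calibration('wrist')['T_tool_cam']).round(3))
E
```

```text
407 [ 0.5186853  -0.11813858  0.11281418] ((519.3230590820312, -118.7640380859375), (42.22713088989258, 41.89408493041992), 25.48208999633789)
[[ 0.001 -0.957 -0.289  0.082]
 [ 1.     0.001  0.     0.   ]
 [ 0.    -0.289  0.957 -0.171]
 [ 0.     0.     0.     1.   ]]
```

View pics/w0.png

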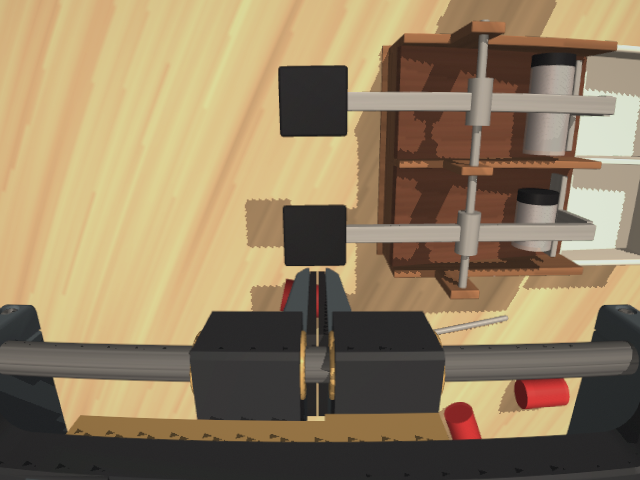

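The wrist view shows paddle b at (315,235), with its bar running on over the short can at (538,220). It measures (0.5185, -0.118), so the fingers are lined up to about 2 mm. Pressing.

Request:
drive_tool --series '[{"dx":0,"dy":0.002,"dz":-0.04,"wx":0,"wy":0,"wz":0},{"dx":0,"dy":0,"dz":-0.04,"wx":0,"wy":0,"wz":0},{"dx":0,"dy":0,"dz":-0.015,"wx":0,"wy":0,"wz":0},{"dx":0,"dy":0,"dz":-0.01,"wx":0,"wy":0,"wz":0},{"dx":0,"dy":0,"dz":-0.01,"wx":0,"wy":0,"wz":0},{"dx":0,"dy":0,"dz":-0.01,"wx":0,"wy":0,"wz":0},{"dx":0,"dy":0,"dz":-0.01,"wx":0,"wy":0,"wz":0},{"dx":0,"dy":0,"dz":-0.003,"wx":0,"wy":0,"wz":0},{"dx":0,"dy":0,"dz":0,"wx":0,"wy":0,"wz":0},{"dx":0,"dy":0,"dz":0,"wx":0,"wy":0,"wz":0},{"dx":0,"dy":0,"dz":0,"wx":0,"wy":0,"wz":0},{"dx":0,"dy":0,"dz":0,"wx":0,"wy":0,"wz":0},{"dx":0,"dy":0,"dz":0,"wx":0,"wy":0,"wz":0},{"dx":0,"dy":0,"dz":0,"wx":0,"wy":0,"wz":0},{"dx":0,"dy":0,"dz":0,"wx":0,"wy":0,"wz":0},{"dx":0,"dy":0,"dz":0,"wx":0,"wy":0,"wz":0}]'

```text
clock: 3.75
position: [0.5204, -0.1145, 0.076]
orientation: [180.0, 0.0, 116.1]
force: [2.0, -1.7, 3.5]
finger_gap: -0.0002
grip_force: 1.9
```

```bash
python3 - <<'E'
from h import *
snap('scene','s1')
p=cv2.imread('pics/s1.png'); cv2.imwrite('pics/c1.png',cv2.resize(p[150:410,200:460],(600,600),interpolation=cv2.INTER_CUBIC))
E
```

```text
(no output)
```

View pics/c1.png

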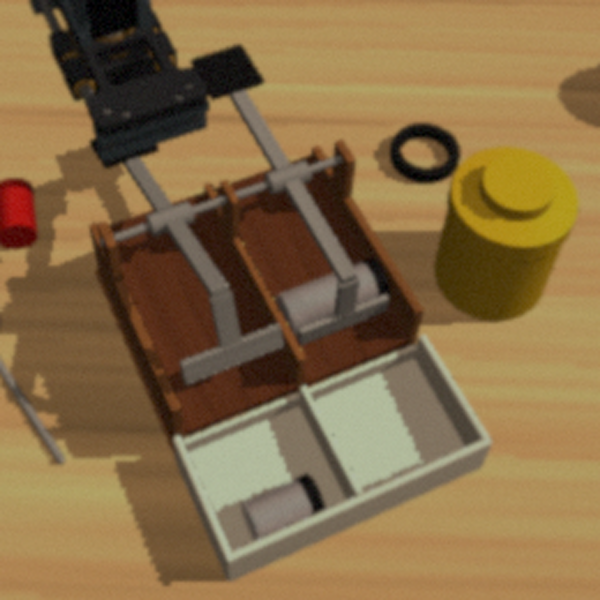

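The crop shows the short can in the tray at (285,508). Gate b is raised, and the long can is still behind gate a at (335,295). Releasing gently.

Request:
drive_tool --series '[{"dx":0,"dy":0,"dz":0.008,"wx":0,"wy":0,"wz":0},{"dx":0,"dy":0,"dz":0.01,"wx":0,"wy":0,"wz":0},{"dx":0,"dy":0,"dz":0.01,"wx":0,"wy":0,"wz":0},{"dx":0,"dy":0,"dz":0.01,"wx":0,"wy":0,"wz":0},{"dx":0,"dy":0,"dz":0.01,"wx":0,"wy":0,"wz":0},{"dx":0,"dy":0,"dz":0.03,"wx":0,"wy":0,"wz":0},{"dx":0,"dy":0,"dz":0.04,"wx":0,"wy":0,"wz":0},{"dx":0,"dy":0,"dz":0.03,"wx":0,"wy":0,"wz":0},{"dx":0,"dy":0,"dz":0,"wx":0,"wy":0,"wz":0},{"dx":0,"dy":0,"dz":0,"wx":0,"wy":0,"wz":0},{"dx":0,"dy":0,"dz":0,"wx":0,"wy":0,"wz":0},{"dx":0,"dy":0,"dz":0,"wx":0,"wy":0,"wz":0}]'

```text
clock: 5.0
position: [0.5197, -0.1143, 0.2228]
orientation: [-179.9, -0.1, 116.1]
force: [-0.4, -1.0, -0.6]
finger_gap: 0.0004
grip_force: 0.0
```

```bash
python3 - <<'E'
from h import *
snap('scene','s2')
p=cv2.imread('pics/s2.png'); cv2.imwrite('pics/c2.png',cv2.resize(p[150:410,160:460],(692,600),interpolation=cv2.INTER_CUBIC))
E
```

```text
(no output)
```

View pics/c2.png

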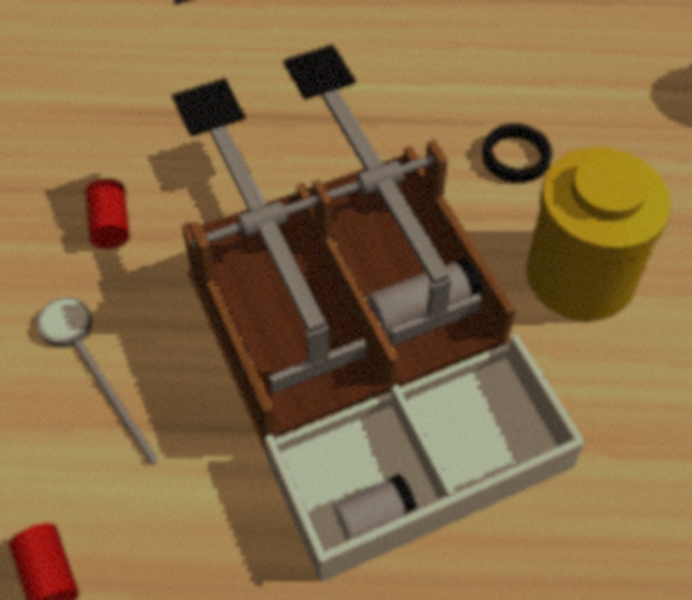

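The lever has rocked back and gate b is closed at (318,365). The short can rests in the tray at (375,508), the long can is still held at (420,292), and the bystanders haven't moved.

```bash
python3 -c "
from cell import env
print(env.close_job())"
```

```text
the job is handed in; nothing more can be done
None
```

The short canister is in the white tray, its gate has closed again, the long canister is still shut in behind its own gate, and the job was handed in at about 5 s.

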